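Dock and lock the print scraper

TASK

Put the orange-handled print scraper away in the blue blade dock: lay it flat, slide its blade edgewise into the slot until it is fully home, and let go of it. Then turn the dock's yellow knob clockwise until it clicks past its detent into the locked position, with the blade still home. Leave the solder spool, the flux jar and the soldering iron stand where they are.

Things in the scene. Friction and masses are not known exactly. Their poses are not given: they have to be found in the camera images.
- scraper: Print scraper lying flat on the bench, 170 g. Orange box handle: x -50 to +40, 22 wide (y), 26 high (z 0 to 26). Flat steel blade 40 wide, 3 thick (z 8 to 11), on to x = +115, with a 14.5 mm square hole for the lock pin centred 23.5 before its tip. Origin: on the handle's underside; x towards the blade tip, z up.
- scraper_grip (a point): Place to grip the scraper from above, across the handle's 22 mm width: 10 mm ahead of the scraper's origin, 22 above the underside (4 below the handle's top), near the centre of mass. Axes as the scraper's.
- blade_tip (a point): Middle of the blade's square front edge: 115 mm ahead of the scraper's origin, at mid thickness, 9.5 above the underside. Axes as the scraper's.
- dock: Blue wedge-shaped blade dock, fixed, 110 deep (x -55 to +55), 100 wide (y). Origin: centre of its underside; x from front (robot side, with the slot) to back, z up. The front is 62 high; from it the top face rises backwards at 30 degrees to 125 high and carries the yellow knob. A bed 14 long with an 8 mm ramp before it and flared cheeks (55 high) leads into the slot.
- rest_end (a point): Outer end of the dock's grey metal handle rest, on its top: dock x = -165, z = 32. The rest is a bar 16 wide running from here to the dock's front; the docked scraper's handle lies on it (underside at z 32) while the blade lies on the bed (top z 40).
- pin_head (a point): Red head (radius 5) of the thin lock pin that stands out of the lower part of the sloping face, dock x = -33. As the knob turns the pin drops 11 mm through the hole in the blade; it is blocked unless the blade is within about 4 mm of home.
- slot_mouth (a point): Middle of the slot's lower edge in the dock's front: dock x = -55, z = 40. Axes as the dock's. The slot is 48 wide (y +-24), 9 high (z 0 to 9) and 45 deep (x 0 to 45, closed at the back); the blade is fully home when its tip touches the back, x = 45.
- knob_grip (a point): Grip point of the yellow knob: on its axis, 28 mm above the sloping face. Axes turn with the knob: z is the turning axis, leaning 30 degrees from vertical to the dock's front. Disc of 24 radius, 9 high over the face; grip bar 46 long (x), 14 wide (y), top 37 over the face. Open, its +x end points 0.6 rad left of straight upslope (red dot); locked, 0.6 right (green dot).
- lock_knob (a joint): Angle of the yellow knob, rad, growing clockwise as seen looking at the sloping face. About 0: open. It springs back if let go before about 0.6; beyond that it snaps on to the stop at 1.2, locked. Torque at first about 0.14 N m.
- solder_spool: White spool of solder, 54 diameter, 46 high, standing loose. Origin: centre of its underside. Leave alone.
- flux_jar: Amber jar with a black cap, 48 diameter, 50 high, loose. Origin: centre of its underside. Leave alone.
- iron_stand: Blue soldering iron stand, 170 x 85, 67 high, with a yellow holder tube up to 110 high, loose. Origin: centre of its underside. Leave alone.
Not all that is in view belongs to the job. There is more than one size of the scraper; the one meant has the size given above.

How it is judged:
On the way, in this order (a step that is already met when the one before it is completed fails the run):
1. the blade is fully home in the slot and let go, the knob still open (x of blade_tip in the frame of slot_mouth between 0.041 and 0.048 m and y of blade_tip in the frame of slot_mouth between -0.008 and 0.008 m and z of blade_tip in the frame of slot_mouth between -0.002 and 0.009 m and angle between the x axis of scraper and the x axis of dock, either way round below 0.2 rad and value of joint lock_knob below 0.5 rad and contact force between the fingers and scraper below 0.05 N), for 0.2 s.
2. the knob has clicked into the locked position with the blade still home (x of blade_tip in the frame of slot_mouth between 0.041 and 0.048 m and y of blade_tip in the frame of slot_mouth between -0.008 and 0.008 m and z of blade_tip in the frame of slot_mouth between -0.002 and 0.009 m and angle between the x axis of scraper and the x axis of dock, either way round below 0.2 rad and value of joint lock_knob above 1.05 rad), for 0.2 s.
At the end, for the whole second after the job is handed in: The scraper rests with its blade in the dock's slot, tip within 4 mm of the slot's back, handle in line with the slot (0.2 rad), and the knob stands past its detent, beyond 1.05 rad (all of step 2 and linear speed of scraper below 0.02 m/s); the robot touches nothing.
It fails at once if the solder spool is disturbed (moved more than 30 mm) (distance of solder_spool from where it was at the start of the episode above 0.03 m).
It fails at once if the flux jar is disturbed (moved more than 30 mm) (distance of flux_jar from where it was at the start of the episode above 0.03 m).
It fails at once if the soldering iron stand is disturbed (moved more than 30 mm) (distance of iron_stand from where it was at the start of the episode above 0.03 m).
It also fails if it takes over 61 s, if anything falls off the work surface, if the arm or the gripper's body presses on something with over 40 N, if the wrist force passes 120 N, or if a joint passes its speed limit or range.

ROBOT

A 7-joint arm with a two-finger parallel gripper is mounted at the origin on the work surface. World frame = base frame: x ahead of the robot, y to its left, z up, the work surface at z = 0. Lengths are in m, angles in rad, forces in N, time in s.
With the tool pointing down it reaches from about 0.35 to 0.9 m from the base axis. Payload 19.9 kg.
Tool frame: the origin (TCP) lies between the finger pads; the fingertips stand ctrl.nose_length ahead of it and the grasp point (between the pads) lies 5 mm behind it (ctrl.nose_length is the distance from the TCP to the fingertips, in m); z points along the fingers, y is the line along which they close (so a half turn about z gives the same grasp; the last joint's range is limited). The gripper opens to 94 mm and grips with 3 to 60 N. Pads are 16 mm wide; open, the fingers measure 119 mm over their backs; the gripper's body (75 mm by 177 mm) begins 78 mm behind the grasp point.
Start: joints at [-0.042, 0.417, -0.01, 1.614, 0.005, 1.111, -0.053], TCP at [0.625, 0, 0.219] pointing down, gripper open.
Joint ranges: [-2.81, 2.81], [-0.39, 2.02], [-1.27, 1.25], [0.06, 2.57], [-1.19, 4.33], [0.19, 2], [-2.82, 2.82]. Speed limits (rad/s): [1.89, 1.89, 2.39, 2.39, 3.01, 3.01, 3.01].

INTERFACE

Orientations are given as [roll, pitch, yaw] about the fixed x, y, z axes, in that order (R = Rz(yaw) Ry(pitch) Rx(roll)).
In Python, from cell import ctrl gives the robot as it stands. The module is installed in compiled form; this text tells all that it offers.
- The arm moves only by the tool apply_moves, never from a script. Its argument "deltas" is text: rows parted by semicolons, each of 4 numbers parted by spaces: the shift along the tool's x, y, z scaled (see below), then the turn about the tool's z scaled (see below). A call has 1 to 20 rows; each row shifts and turns the commanded pose from where the row before left it, along the tool's axes as they then stand; what a row does not reach is not made up. The controller multiplies each number of a shift by 0.04 m and each number of a turn by 0.5 rad. A row lasts 1/10 s, in which the tool goes at most 50 mm and 8.59 degrees, less where a joint would pass 70% of its speed; a pose out of reach is approached as far as the arm can. A call with a number of a shift or a turn outside -1 to 1 is refused whole. A call with a gripper value outside its range is refused whole. "gripper" is the opening, from -1 (shut) to 1 (fully open), set as the call begins (left out, the last holds). The fingers move at their own pace and stop on an object; the grip force is fixed at half the most. Time passes only in rows, so rows that do not move let the fingers close. It gives the time, the measured TCP pose, the force, the opening and the grip force at its end, in the units of the state.
- ctrl.state(): the state, without advancing time (a new reading comes with each control period).
- ctrl.grab_frame(name): name is "scene" or "side" or "wrist"; returns (picture, depth): 480x640x3 uint8, blue, green, red; 480x640 float32, m along the optical axis (not along the pixel's ray), 0 where there is no reading.
- ctrl.camera_info(name): a dict with "fx", "fy", "cx", "cy" (pixels), "xyz" and "rotation" of the camera in the world. Camera axes: x right, y down, z forward; pixel columns grow to the right and rows downward; lengths in m; the calibration is good to about 2 mm. A picture is of the moment at which its call begins: read the wrist's pose just before it. camera_info takes no time and is no camera call; for the wrist camera it gives the pose at the moment of the call.
- ctrl.job_done(): hands the job in; it is judged then, once.
Trained networks look in the newest picture that a camera, given by its name, has taken for a name from the list of things; names that differ only in an ending like _2 or _b are one class to them, and where a whole thing is asked for, a point or a joint stands for the part that bears it (a point fixed in the world has none). Each returns a list of dicts, best first, with "confidence" (0 to 1); they miss things now and then, are a little off and sometimes report something else, mostly with a low value. They report only what shows in the picture. A call takes as long as a camera call. They do not tell look-alikes from the thing itself.
- ctrl.recognise(target, camera): "extent" ([left, top, right, bottom] in pixels, round what is visible of it).
- ctrl.landmark_of(target, camera): "at" ([column, row] in pixels: a listed point, or the origin of a listed thing).
The state is a dict: "time": time; "joints": joint angles; "joint_vel": joint speeds; "tau": joint torques, N m; "tool_pos": TCP position; "orientation": TCP orientation; "ft_force": force on the tool from outside, world axes, zero at the start; "torque": the same for the moment, N m; "grip_width": finger opening in m; "gripper_force": force on a finger pad.
Only numpy, scipy, OpenCV 4.12 (cv2) and the standard library are available. Lean on these libraries where they do the work, as an engineer would, in place of code of your own. Each camera call takes 0.05 s, during which the arm holds its last target. There are 200 camera calls.

## Working session

There is one attempt and no reset: what is moved stays moved. The work goes in short steps, Python scripts to look and compute and a tool call to move; the robot and the scene stay as the last step left them, time stands still between calls to the robot, and variables do not carry over. Pictures are saved under pics/ and viewed, at most 10 in all, crops included, and the job is handed in when it is done.

Besides the shell and the picture viewer there is one more tool, called after "Call:" by a JSON object that holds its "name" and its "arguments". apply_moves: Moves the arm, as the interface text tells. Shifts and turns lie within -1 to 1; 1 stands for 0.04 m of shift or 0.5 rad of turn. Its arguments: {"type":"object","properties":{"deltas":{"type":"string"},"gripper":{"type":"number"}},"required":["deltas"]}

```bash
mkdir -p pics; cat > h.py <<'E'
import numpy as np, cv2
from cell import ctrl
from scipy.spatial.transform import Rotation as R
def cam(n):
    i=ctrl.camera_info(n); r=np.array(i["rotation"],float)
    if r.shape!=(3,3): r=R.from_euler('xyz',r).as_matrix()
    return i,r,np.array(i["xyz"])
def grab(n,name=None):
    c=cam(n); p,d=ctrl.grab_frame(n)
    if name: cv2.imwrite('pics/'+name,p)
    return p,d,c
def cloud(d,c):
    i,r,t=c; v,u=np.mgrid[:480,:640]
    P=np.stack([(u-i["cx"])/i["fx"]*d,(v-i["cy"])/i["fy"]*d,d],-1)
    return P@r.T+t
def ray(px,c,z):
    i,r,t=c; q=r@np.array([(px[0]-i["cx"])/i["fx"],(px[1]-i["cy"])/i["fy"],1])
    return t+q*(z-t[2])/q[2]
def proj(P,c):
    i,r,t=c; q=(np.array(P)-t)@r
    return [i["fx"]*q[0]/q[2]+i["cx"],i["fy"]*q[1]/q[2]+i["cy"]]
E
python3 - <<'E'
from h import *
np.set_printoptions(precision=4,suppress=True)
print(ctrl.nose_length, ctrl.state()["orientation"])
ims=[]
for n in("scene","side"):
    p,d,c=grab(n,n+"0.png"); X=cloud(d,c); np.savez(n+".npz",p=p,d=d,X=X)
    print(n,c[2],c[0]["fx"],c[1][:,2])
    for t in["scraper","scraper_grip","blade_tip","dock","rest_end","pin_head","slot_mouth","knob_grip","solder_spool","flux_jar","iron_stand"]:
        for l in ctrl.landmark_of(t,n)[:3]:
            u,v=map(int,np.round(l["at"])); 
            print(t,np.round(l["at"]),round(l["confidence"],2),X[v,u] if 0<=u<640 and 0<=v<480 else '')
E
```

```text
0.014 [-3.1404  0.0001  1.5708]
scene [ 1.4736 -0.379   0.8055] 499.7805863341957 [-0.7514  0.3085 -0.5833]
scraper [128. 312.] 0.77 [ 0.544  -0.466   0.0113]
scraper [229. 255.] 0.65 [ 0.4101 -0.2021  0.01  ]
scraper [182. 288.] 0.62 [ 0.5232 -0.3395  0.0281]
scraper_grip [183. 283.] 0.78 [ 0.5021 -0.3342  0.0253]
scraper_grip [229. 254.] 0.59 [ 0.4082 -0.2015  0.0118]
scraper_grip [124. 308.] 0.57 [ 0.5323 -0.4729  0.0157]
blade_tip [109. 330.] 0.97 [ 0.5838 -0.5095  0.0073]
blade_tip [184. 317.] 0.96 [ 0.6051 -0.3503  0.0116]
blade_tip [204. 267.] 0.85 [ 0.4235 -0.2718 -0.0012]
dock [318. 294.] 0.71 [ 0.6846 -0.0583  0.0557]
rest_end [308. 244.] 0.66 [ 0.4219  0.0158 -0.0005]
pin_head [181. 284.] 0.56 [ 0.5083 -0.3394  0.0286]
slot_mouth [318. 268.] 0.93 [ 0.6633 -0.0508  0.1127]
knob_grip [316. 256.] 0.5 [ 0.6226 -0.0399  0.1146]
solder_spool [260. 339.] 0.82 [ 0.7455 -0.2129  0.0281]
solder_spool [306. 246.] 0.33 [ 0.472  -0.0086  0.0328]
flux_jar [318. 294.] 0.18 [ 0.6846 -0.0583  0.0557]
iron_stand [408. 248.] 0.81 [0.5749 0.2396 0.0339]
side [ 0.1487 -0.7258  0.595 ] 460.9470
[... 336 characters left out ...]
004 -0.2127  0.0178]
blade_tip [324. 384.] 0.91 [ 0.4369 -0.2648  0.0091]
blade_tip [501. 464.] 0.9 [ 0.5846 -0.5097  0.0006]
blade_tip [434. 380.] 0.59 [ 0.603  -0.3488  0.0094]
dock [345. 284.] 0.68 [ 0.5991 -0.0756  0.0393]
rest_end [273. 288.] 0.92 [ 0.4849  0.036  -0.0016]
rest_end [324. 272.] 0.55 [ 0.5825 -0.0176  0.0408]
pin_head [335. 254.] 0.46 [ 0.6016 -0.0288  0.0868]
slot_mouth [324. 273.] 0.69 [ 0.5825 -0.0177  0.0382]
knob_grip [340. 237.] 0.68 [ 0.6139 -0.0264  0.1236]
solder_spool [432. 313.] 0.7 [ 0.7137 -0.2193  0.0187]
flux_jar [340. 234.] 0.63 [ 0.6174 -0.0207  0.127 ]
iron_stand [248. 235.] 0.84 [0.5132 0.2418 0.0233]
iron_stand [341. 238.] 0.6 [ 0.6117 -0.0337  0.1254]
```

View pics/scene0.png

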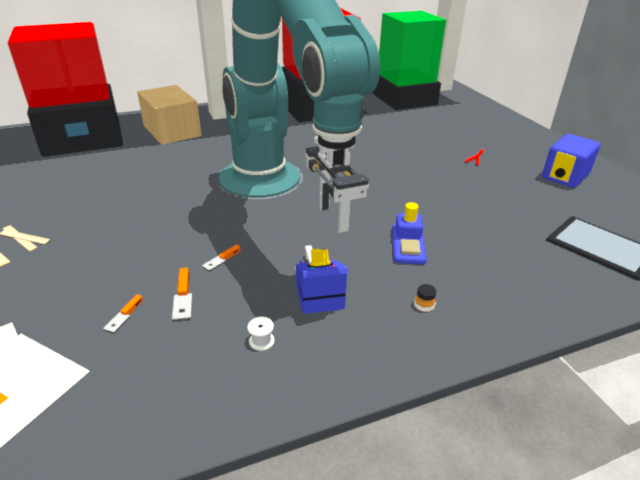

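View pics/side0.png

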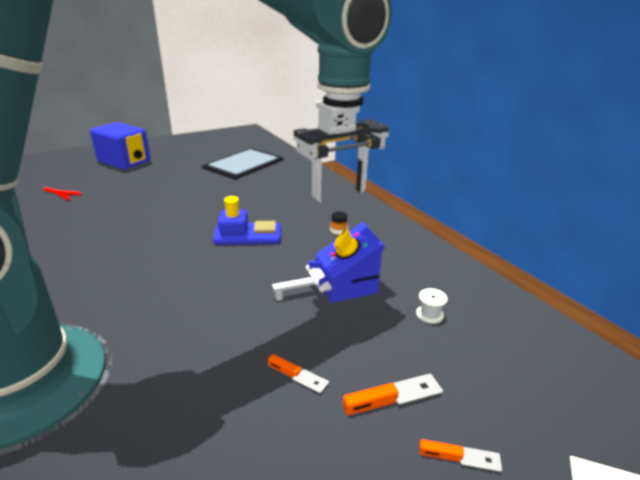

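The scene picture shows three orange scrapers: (182,288), the largest; (124,312); and (222,257). In the side picture they are at (392,393), (460,455) and (298,372). I'll check their sizes, confirm with a crop, and measure the dock.

```bash
python3 - <<'E'
from h import *
np.set_printoptions(precision=4,suppress=True)
S={n:np.load(n+".npz") for n in("scene","side")}
for n,s in S.items():
    hsv=cv2.cvtColor(s["p"],cv2.COLOR_BGR2HSV); X=s["X"]
    m=cv2.inRange(hsv,(5,150,120),(16,255,255))
    k,lab,st,ce=cv2.connectedComponentsWithStats(m)
    for j in range(1,k):
        if st[j,4]<60: continue
        P=X[(lab==j)]; z=P[:,2]; 
        if abs(z.mean())>.05: continue
        Q=P[z>z.max()-.008]
        print(n,"orange",ce[j],len(P),z.max(),cv2.minAreaRect((P[:,:2]*1000).astype(np.float32)),Q.mean(0))
    # big scraper: whole
    m=(X[...,2]>.004)&(X[...,0]>.43)&(X[...,0]<.64)&(X[...,1]>-.40)&(X[...,1]<-.29)
    P=X[m]; print(n,"whole",m.sum(),cv2.minAreaRect((P[:,:2]*1000).astype(np.float32)))
D=[]
for n,s in S.items():
    hsv=cv2.cvtColor(s["p"],cv2.COLOR_BGR2HSV); X=s["X"]
    m=cv2.inRange(hsv,(110,120,60),(130,255,255))>0
    m&=(np.hypot(X[...,0]-.64,X[...,1]+.04)<.13)&(X[...,2]>.01)&(X[...,2]<.15)
    m=cv2.erode(m.astype(np.uint8),np.ones((2,2)))>0
    P=X[m]; D.append(P); print(n,"dock",len(P),P.min(0),P.max(0),cv2.minAreaRect((P[:,:2]*1000).astype(np.float32)))
    y=cv2.inRange(hsv,(22,150,120),(34,255,255))>0
    y&=(np.hypot(X[...,0]-.64,X[...,1]+.04)<.1)&(X[...,2]>.05)
    Y=X[y]; print("knob",len(Y),Y.mean(0),Y.min(0),Y.max(0))
    g=(hsv[...,1]<60)&(X[...,2]>.022)&(X[...,2]<.042)&(X[...,0]>.43)&(X[...,0]<.62)&(abs(X[...,1])<.08)
    G=X[g]; 
    if len(G)>10: print("rest",len(G),G.min(0),G.max(0),cv2.minAreaRect((G[:,:2]*1000).astype(np.float32)))
P=np.vstack(D); print("both",cv2.minAreaRect((P[:,:2]*1000).astype(np.float32)))
p=S["side"]["p"]; a=cv2.resize(p[330:480,250:520],(800,444),interpolation=2)
b=cv2.resize(p[210:320,250:400],(800,587),interpolation=2)
cv2.imwrite("pics/c1.png",a);cv2.imwrite("pics/c2.png",b)
E
```

```text
scene orange [229.9299 251.7771] 157 0.02173398675195104 ((387.95977783203125, -196.2861328125), (41.65518569946289, 75.19880676269531), 27.52560806274414) [ 0.402  -0.1971  0.0172]
scene orange [185.25   285.9868] 76 0.02670787013890341 ((493.7435302734375, -324.9993591308594), (19.5325927734375, 89.96952819824219), 66.09215545654297) [ 0.508  -0.331   0.0226]
scene orange [132.7525 306.3762] 101 0.8055071342391122 ((978.1217651367188, -431.3449401855469), (995.2402954101562, 49.97447204589844), 3.151777982711792) [ 1.4736 -0.379   0.8055]
scene whole 701 ((541.8399658203125, -348.17926025390625), (200.74432373046875, 98.94955444335938), 3.463372230529785)
side orange [338.4405 225.3333] 84 0.03341560396911836 ((741.8279418945312, 177.14923095703125), (20.667848587036133, 41.325992584228516), 50.29896926879883) [0.7413 0.175  0.029 ]
side orange [283.1415 365.4245] 424 0.595025994192665 ((293.39404296875, -446.30499267578125), (627.1915893554688, 54.005767822265625), 67.55224609375) [ 0.1487 -0.7258  0.595 ]
side orange [369.7041 400.9082] 686 0.595025994192665 ((318.90673828125, -4
[... 635 characters left out ...]
6594 0.0141 0.3352]
rest 76 [ 0.4693 -0.0712  0.0247] [0.5637 0.0032 0.0412] ((521.4006958007812, -30.08771514892578), (29.749656677246094, 117.07577514648438), 53.29252243041992)
side dock 2675 [ 0.5534 -0.0932  0.0101] [0.6917 0.0217 0.1265] ((623.2669677734375, -34.97764205932617), (98.36467742919922, 132.49380493164062), 79.47461700439453)
knob 397 [ 0.6201 -0.0393  0.111 ] [ 0.5955 -0.0572  0.0833] [ 0.6471 -0.0177  0.1356]
rest 540 [ 0.4685 -0.0713  0.0226] [0.5813 0.0303 0.0419] ((538.3464965820312, -4.650970458984375), (90.94557189941406, 120.53176879882812), 54.64787292480469)
both ((628.0310668945312, -34.871734619140625), (101.34394073486328, 140.7048797607422), 80.36080169677734)
```

View pics/c1.png

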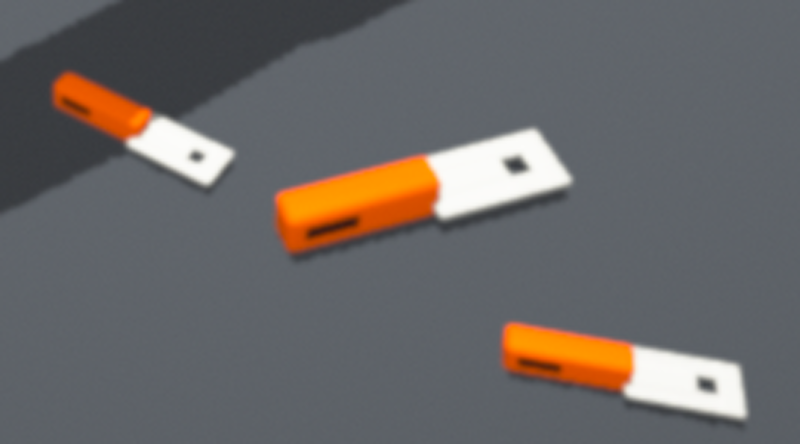

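View pics/c2.png

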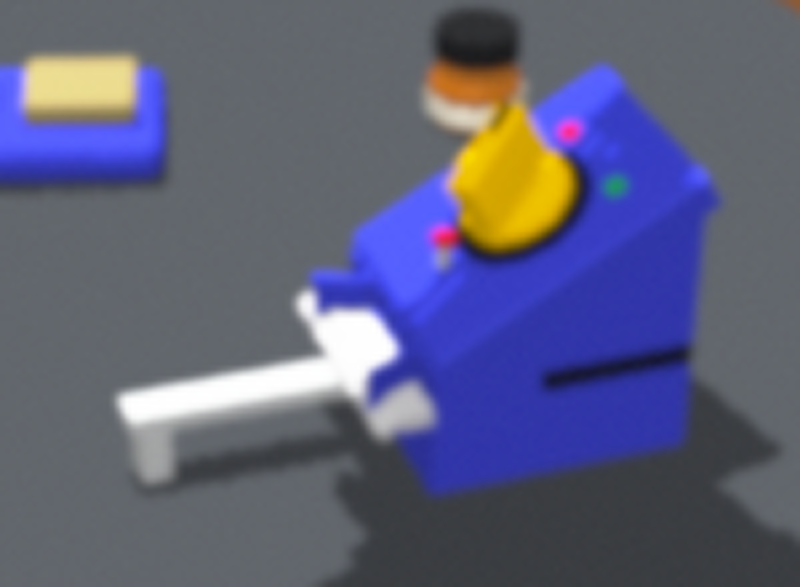

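The crop confirms the large middle scraper at side (392,393): 90 mm handle and 26 mm high. The dock shows its rest on the robot side, with the knob bar at open. Next I'll turn the tool to the working yaw while moving over the scraper, after a wrist look at the dock.

```bash
python3 - <<'E'
from h import *
np.set_printoptions(precision=4,suppress=True)
p,d,c=grab("wrist","w0.png"); X=cloud(d,c); np.savez("w0.npz",p=p,d=d,X=X)
print(c[2],c[1],c[0]["fx"])
for t in["rest_end","pin_head","slot_mouth","knob_grip"]:
    for l in ctrl.landmark_of(t,"wrist")[:2]: 
        u,v=map(int,np.round(l["at"])); print(t,u,v,round(l["confidence"],2),X[min(v,479),min(u,639)])
E
```

```text
[0.6252 0.0804 0.3856] [[ 1.      0.0004 -0.0001]
 [ 0.0003 -0.9604 -0.2786]
 [-0.0002  0.2786 -0.9604]] 350.33551190379796
rest_end 171 220 0.88 [0.6252 0.0804 0.3856]
pin_head 292 263 0.42 [ 0.6028 -0.0261  0.0866]
pin_head 301 472 0.15 [0.6222 0.0189 0.333 ]
slot_mouth 272 246 0.58 [ 0.5823 -0.0167  0.0645]
knob_grip 310 281 0.86 [ 0.6199 -0.0255  0.1302]
```

View pics/w0.png

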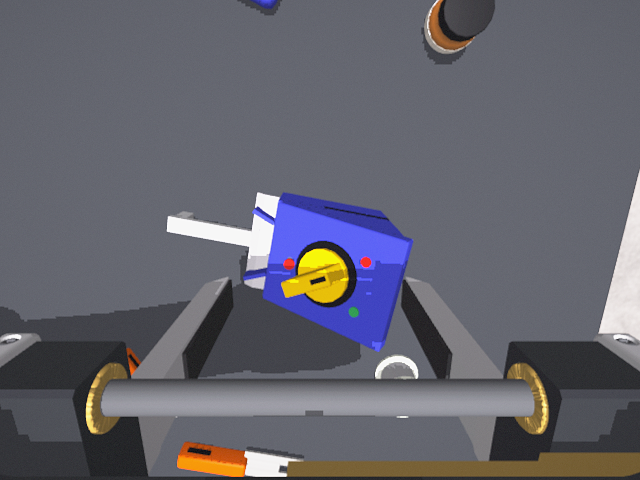

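The wrist view shows the rest end at (169,224), dock front top corners at about (282,194) and (264,297), back top corners at about (411,239) and (379,349), knob at (315,280) and pin head at (289,264).

```bash
python3 - <<'E'
from h import *
from scipy.optimize import least_squares
np.set_printoptions(precision=4,suppress=True)
s=np.load("w0.npz"); p,X=s["p"],s["X"]; c=cam("wrist")
hsv=cv2.cvtColor(p,cv2.COLOR_BGR2HSV)
m=(cv2.inRange(hsv,(110,120,60),(130,255,255))>0)&(np.hypot(X[...,0]-.64,X[...,1]+.04)<.12)&(X[...,2]>.058)&(X[...,2]<.15)
S=X[cv2.erode(m.astype(np.uint8),np.ones((3,3)))>0]
A=np.c_[S[:,:2],np.ones(len(S))]
w=np.ones(len(S),bool)
for _ in range(5):
    q=np.linalg.lstsq(A[w],S[w,2],rcond=None)[0]; w=abs(A@q-S[:,2])<.003
print("slope",np.hypot(*q[:2]),"(0.577)","yaw deg",np.degrees(np.arctan2(q[1],q[0])),w.sum())
T=S[w]; print("rect",cv2.minAreaRect((T[:,:2]*1000).astype(np.float32)),T[:,2].min(),T[:,2].max())
g=(hsv[...,1]<60)&(X[...,2]>.026)&(X[...,2]<.037)&(X[...,0]>.44)&(X[...,0]<.53)&(abs(X[...,1])<.08)
G=X[g]; f=np.polyfit(G[:,0],G[:,1],1); print("rest",len(G),G[:,0].min(),G[:,2].mean(),f,np.degrees(np.arctan(f[0])))
y=(cv2.inRange(hsv,(22,150,120),(34,255,255))>0)&(X[...,2]>.05)&(X[...,2]<.2)&(np.hypot(X[...,0]-.63,X[...,1]+.04)<.06)
Y=X[y]; print("knob",Y.mean(0),Y[:,2].max())
# corner model fit with image: params x0,y0,yaw ; known model points
px=np.array([[282,194],[264,297],[411,239],[168,224]])
M=np.array([[-.055,.05,.062],[-.055,-.05,.062],[.055,.05,.125],[-.165,0,.032]])
def world(v): 
    k,s_=np.cos(v[2]),np.sin(v[2]); return np.c_[v[0]+k*M[:,0]-s_*M[:,1],v[1]+s_*M[:,0]+k*M[:,1],M[:,2]]
r=least_squares(lambda v:np.ravel([proj(P,c) for P in world(v)]-px),[.635,-.035,-.17],loss='soft_l1')
print("dock fit",r.x,np.degrees(r.x[2]),r.fun.reshape(-1,2) if r.fun.size==8 else r.fun)
E
```

```text
slope 0.5757766758830875 (0.577) yaw deg -10.966458881385961 9178
rect ((634.2505493164062, -31.917564392089844), (98.69522857666016, 109.35511016845703), 79.05058288574219) 0.061656985649692686 0.12730142887557183
rest 979 0.4693918388045221 0.03244294132035251 [-0.1809  0.0841] -10.254405571262645
knob [ 0.6271 -0.0283  0.1133] 0.13761804810849182
dock fit [ 0.6351 -0.0317 -0.1815] -10.399946990335339 [[-3.0969  5.809 ]
 [-0.1073 -0.1655]
 [ 0.2602 -0.2955]
 [ 1.4992 -0.795 ]]
```

Call:
{"name": "apply_moves", "arguments": {"deltas": "0 0 -0.5 -0.28;-0.8 -0.3 -0.5 -0.28;-0.8 -0.3 0 -0.28;-0.8 -0.3 0 -0.28;-0.8 -0.3 0 -0.28;0 0 0 -0.28;0 0 0 -0.28;0 0 0 -0.28;0 0 0 -0.28;0 0 0 -0.28"}}

```text
time: 2.45
tool_pos: [0.6238, -0.1351, 0.2594]
orientation: [-3.142, -0.0, 2.977]
ft_force: [0.4, 0.1, -0.3]
grip_width: 0.0935
gripper_force: 0.0
```

Call:
{"name": "apply_moves", "arguments": {"deltas": "0.3 -0.8 0 0;0.3 -0.8 0 0;0.4 -0.9 0.2 0;0.4 -0.9 0.2 0;0.4 -0.9 0.2 0;0.4 -0.9 0.2 0;0 -0.2 0.2 0;0 0 0 0"}}

```text
time: 3.25
tool_pos: [0.4994, -0.3341, 0.2185]
orientation: [3.141, -0.001, 2.968]
ft_force: [0.3, 0.2, 1.2]
grip_width: 0.094
gripper_force: 0.0
```

```bash
python3 - <<'E'
from h import *
np.set_printoptions(precision=4,suppress=True)
s=ctrl.state(); print(s["tool_pos"],s["orientation"])
p,d,c=grab("wrist","w1.png"); X=cloud(d,c)
hsv=cv2.cvtColor(p,cv2.COLOR_BGR2HSV)
R0=(np.hypot(X[...,0]-.53,X[...,1]+.34)<.12)
o=(cv2.inRange(hsv,(5,150,80),(16,255,255))>0)&R0&(X[...,2]>.021)&(X[...,2]<.032)
P=X[o]; print(len(P),cv2.minAreaRect((P[:,:2]*1000).astype(np.float32)),P[:,2].mean())
b=(hsv[...,1]<60)&(hsv[...,2]>120)&R0&(X[...,2]>.006)&(X[...,2]<.016)
B=X[b]; print(len(B),cv2.minAreaRect((B[:,:2]*1000).astype(np.float32)),B[:,2].mean())
for t in["scraper","scraper_grip","blade_tip"]:
    for l in ctrl.landmark_of(t,"wrist")[:2]: 
        u,v=map(int,np.round(l["at"])); print(t,u,v,round(l["confidence"],2),X[min(v,479),min(u,639)])
E
```

```text
[ 0.4994 -0.3341  0.2185] [ 3.1415 -0.0014  2.9683]
1117 ((485.1478271484375, -331.6560974121094), (21.787992477416992, 90.15376281738281), 78.2774658203125) 0.026181263559418588
2101 ((515.2003173828125, -323.6610107421875), (57.442543029785156, 195.2848663330078), 63.58424377441406) 0.01162368235030223
scraper 213 258 0.88 [ 0.522  -0.4549  0.0189]
scraper 430 102 0.77 [ 0.4027 -0.206   0.019 ]
scraper_grip 426 104 0.95 [ 0.4039 -0.2099  0.0189]
scraper_grip 208 264 0.79 [ 0.5277 -0.4619  0.0194]
blade_tip 314 308 0.91 [ 0.6097 -0.3576  0.001 ]
blade_tip 182 309 0.87 [ 0.5803 -0.5107  0.0088]
```

View pics/w1.png

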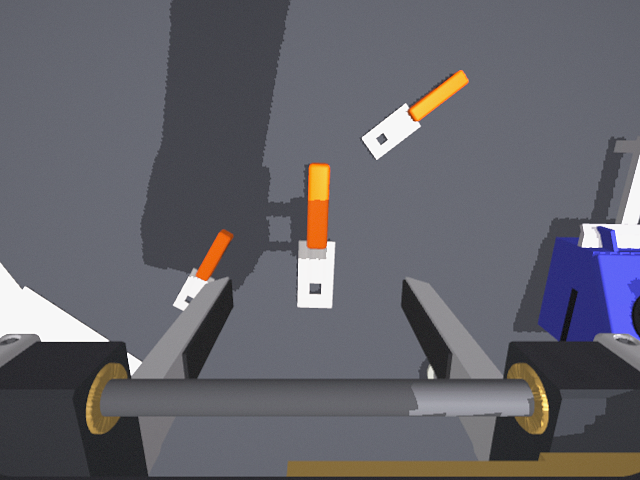

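The wrist view shows the target handle from (319,164) to (317,248), with the blade tip at (315,307), centred between the fingers. Measured size is 90×22 mm and the top is at 26 mm. I'll descend and grip.

Call:
{"name": "apply_moves", "arguments": {"deltas": "0 0 0.8 0.06;0 0 0.9 0;0 0 0.9 0;0 0 0.9 0;0 0 0.8 0;0 0 0.5 0;0 0 0.2 0;0 0 0 0", "gripper": 1}}

```text
time: 4.25
tool_pos: [0.5007, -0.3321, 0.0191]
orientation: [3.141, -0.001, 2.942]
ft_force: [-0.5, 0.3, 1.0]
grip_width: 0.0936
gripper_force: 0.0
```

Call:
{"name": "apply_moves", "arguments": {"deltas": "0 0 0 0;0 0 0 0;0 0 0 0;0 0 0 0;0 0 0 0;0 0 0 0;0 0 0 0;0 0 0 0;0 0 0 0", "gripper": -1}}

```text
time: 5.15
tool_pos: [0.5003, -0.3329, 0.0194]
orientation: [-3.142, -0.0, 2.941]
ft_force: [0.4, 0.4, -0.1]
grip_width: 0.0253
gripper_force: 0.0
```

Call:
{"name": "apply_moves", "arguments": {"deltas": "0 0 0 0;0 0 0 0;0 0 -0.5 0;0 0 -0.8 0;0 0 -0.8 0;0 0 -0.6 0;0 0 0 0"}}

```text
time: 5.85
tool_pos: [0.5017, -0.3338, 0.1306]
orientation: [-3.14, 0.004, 2.941]
ft_force: [0.6, -0.9, -2.2]
grip_width: 0.0221
gripper_force: 30.0
```

```bash
cat > tip.py <<'E'
from h import *
np.set_printoptions(precision=4,suppress=True)
def look(name):
    s=ctrl.state(); t=np.array(s["tool_pos"]); y=s["orientation"][2]
    p,d,c=grab("wrist",name); X=cloud(d,c); hsv=cv2.cvtColor(p,cv2.COLOR_BGR2HSV)
    f=-np.array([np.cos(y),np.sin(y)]); l=np.array([-f[1],f[0]])   # forward, left
    L=np.stack([(X[...,:2]-t[:2])@f,(X[...,:2]-t[:2])@l,X[...,2]-t[2]],-1)
    return s,p,L,hsv,c,d
E
python3 - <<'E'
from tip import *
s,p,L,hsv,c,d=look("w2.png"); print(s["tool_pos"],s["orientation"],s["ft_force"],s["grip_width"],s["gripper_force"])
b=(hsv[...,1]<60)&(hsv[...,2]>110)&(L[...,0]>.035)&(L[...,0]<.13)&(abs(L[...,1])<.035)&(abs(L[...,2]+.005)<.02)
B=L[b]; print("blade",len(B),cv2.minAreaRect((B[:,:2]*1000).astype(np.float32)),B.mean(0),B.min(0),B.max(0),np.polyfit(B[:,0],B[:,2],1))
o=(cv2.inRange(hsv,(5,150,80),(16,255,255))>0)&(L[...,0]>-.08)&(L[...,0]<.06)&(abs(L[...,1])<.03)&(abs(L[...,2])<.03)
O=L[o]; print("handle",len(O),cv2.minAreaRect((O[:,:2]*1000).astype(np.float32)),O.min(0),O.max(0))
E
```

```text
[ 0.5017 -0.3338  0.1306] [-3.1398  0.0044  2.9407] [ 0.6476 -0.924  -2.1959] 0.022073904938040442 29.99952256679535
blade 3148 ((70.70374298095703, -1.1138324737548828), (70.54458618164062, 40.04799270629883), 0.5768916606903076) [ 0.0759 -0.0009 -0.0073] [ 0.0353 -0.0209 -0.011 ] [ 0.106   0.0192 -0.0052] [ 0.0025 -0.0075]
handle 6076 ((-15.569515228271484, -0.32874107360839844), (22.975088119506836, 89.15424346923828), 89.8680648803711) [-0.0602 -0.0118 -0.0118] [0.029  0.0111 0.0097]
```

View pics/w2.png

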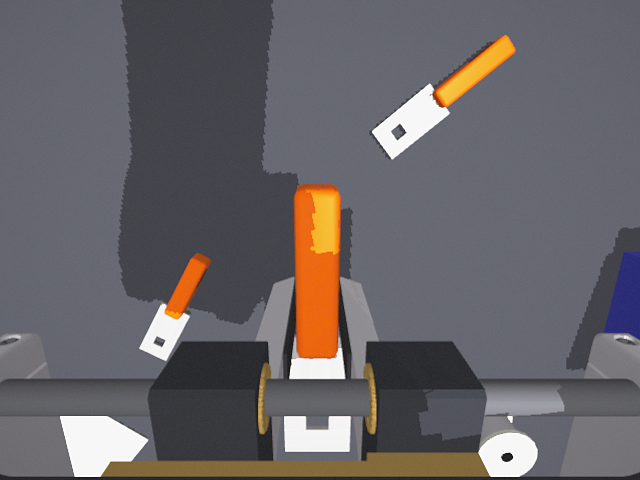

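Firm grip: 22 mm opening, 30 N, with the scraper level and its tip 106 mm ahead of the TCP. I'll carry it to the pre-insert pose in front of the slot.

Call:
{"name": "apply_moves", "arguments": {"deltas": "0.1 0.3 0 -0.03;0.3 0.7 0 0;0.4 0.9 0 0;0.4 0.9 0 0;0.4 0.9 0 0;0.4 0.9 0 0;0.4 0.9 0 0;0.4 0.9 0 0;0.3 0.8 0 0;0.2 0.6 0 0;0 0.2 0 0;0 0 0 0;0 0 0 0"}}

```text
time: 7.2
tool_pos: [0.4296, 0.0053, 0.1269]
orientation: [-3.141, -0.001, 2.956]
ft_force: [-0.4, -0.5, -1.5]
grip_width: 0.0216
gripper_force: 30.0
```

```bash
python3 - <<'E'
from tip import *
s,p,L,hsv,c,d=look("w3.png"); print(s["tool_pos"],s["orientation"],s["ft_force"],s["grip_width"],s["gripper_force"])
b=(hsv[...,1]<60)&(hsv[...,2]>110)&(L[...,0]>.035)&(L[...,0]<.13)&(abs(L[...,1])<.035)&(abs(L[...,2]+.005)<.02)
B=L[b]; print("blade",len(B),cv2.minAreaRect((B[:,:2]*1000).astype(np.float32)),B.mean(0),np.polyfit(B[:,0],B[:,2],1))
np.savez("w3.npz",X=cloud(d,c))
# second dock estimate from the scene and side cameras, slope plane
for n in("scene","side"):
    p,d,c=grab(n,n+"1.png"); X=cloud(d,c); hsv=cv2.cvtColor(p,cv2.COLOR_BGR2HSV)
    m=(cv2.inRange(hsv,(110,120,60),(130,255,255))>0)&(np.hypot(X[...,0]-.64,X[...,1]+.04)<.12)&(X[...,2]>.005)&(X[...,2]<.15)
    P=X[cv2.erode(m.astype(np.uint8),np.ones((3,3)))>0]
    th=-.185; q=P[:,:2]@np.array([[np.cos(th),-np.sin(th)],[np.sin(th),np.cos(th)]]) 
    print(n,np.percentile(q,[.5,1,99,99.5],axis=0), "expected center", np.array([.6345,-.0315])@np.array([[np.cos(th),-np.sin(th)],[np.sin(th),np.cos(th)]]))
    g=(hsv[...,1]<60)&(X[...,2]>.027)&(X[...,2]<.037)&(X[...,0]>.44)&(X[...,0]<.55)&(abs(X[...,1])<.04)
    G=X[g]
    if len(G)>20:
        q=G[:,:2]@np.array([[np.cos(th),-np.sin(th)],[np.sin(th),np.cos(th)]]); print(" rest",len(G),np.percentile(q,[2,50,98],axis=0),G[:,2].mean())
E
```

```text
[0.4296 0.0053 0.1269] [-3.1412 -0.001   2.9556] [-0.4274 -0.4961 -1.4703] 0.021564905642206658 29.9994957447052
blade 3146 ((70.4144287109375, -0.9182891845703125), (39.99879837036133, 70.72584533691406), 89.82613372802734) [ 0.0756 -0.001  -0.0077] [-0.0017 -0.0075]
scene [[0.5941 0.0329]
 [0.6007 0.033 ]
 [0.6913 0.1286]
 [0.6924 0.1292]] expected center [0.6295 0.0858]
 rest 65 [[0.4647 0.0752]
 [0.4868 0.0802]
 [0.5243 0.0909]] 0.0320107265851227
side [[0.5593 0.032 ]
 [0.5644 0.0325]
 [0.6784 0.1263]
 [0.6789 0.1278]] expected center [0.6295 0.0858]
 rest 245 [[0.4628 0.0754]
 [0.5016 0.0818]
 [0.5423 0.0933]] 0.031558248452480064
```

View pics/side1.png

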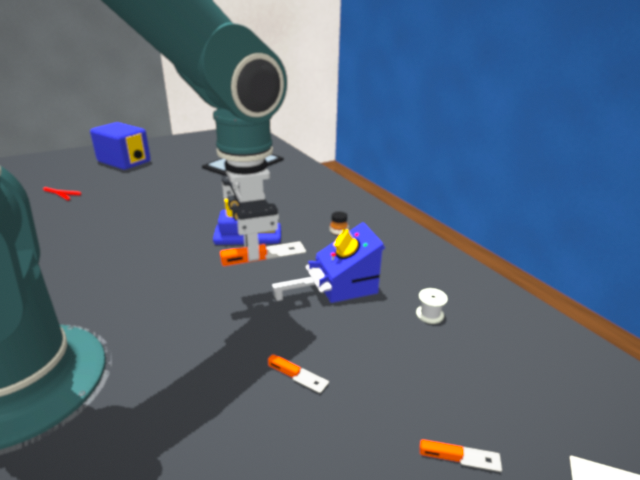

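The side view shows the scraper held level (orange at (243,255), blade tip at (303,248)) in front of and above the rest (end at 275,290). The cameras disagree by a few mm sideways, so I'll compare blade and dock within the same images.

```bash
python3 - <<'E'
from tip import *
th=-.185; M=np.array([[np.cos(th),-np.sin(th)],[np.sin(th),np.cos(th)]])
t=np.array(ctrl.state()["tool_pos"]); print("tcp q",t[:2]@M,t[2])
for n in("scene","side"):
    p,d,c=grab(n); X=cloud(d,c); hsv=cv2.cvtColor(p,cv2.COLOR_BGR2HSV); q=X[...,:2]@M; z=X[...,2]
    print(n)
    def rep(k,m):
        Q=np.c_[q[m],z[m]]
        if len(Q)>15: print("  ",k,len(Q),np.round(np.percentile(Q,[2,50,98],axis=0)*1000,1).tolist(),cv2.minAreaRect((Q[:,:2]*1000).astype(np.float32)))
    w=(hsv[...,1]<60)&(hsv[...,2]>110)
    near=(abs(q[...,1]-.084)<.035)
    rep("bladetop",w&near&(abs(q[...,0]-.49)<.045)&(abs(z-.119)<.007))
    rep("handletop",(cv2.inRange(hsv,(4,150,80),(18,255,255))>0)&near&(abs(q[...,0]-.41)<.07)&(abs(z-.136)<.004))
    rep("resttop",w&near&(abs(q[...,0]-.49)<.04)&(abs(z-.032)<.003))
    rep("bedtop",w&near&(abs(q[...,0]-.565)<.015)&(abs(z-.04)<.003))
    bl=(cv2.inRange(hsv,(110,120,60),(130,255,255))>0)
    pl=.062+(q[...,0]-(.6295-.055))*.577
    rep("slope",bl&(abs(z-pl)<.006)&(z>.066)&(z<.122)&(abs(q[...,1]-.084)<.06))
    for k,a in(("pin",(.6295-.033)),):
        rep("pin",(cv2.inRange(hsv,(165,100,80),(180,255,255))>0)&(abs(q[...,0]-a)<.02)&(abs(q[...,1]-.084)<.02))
    rep("knob",(cv2.inRange(hsv,(22,150,100),(34,255,255))>0)&(abs(q[...,0]-.63)<.06)&(abs(q[...,1]-.084)<.04)&(z>.05))
s=np.load("w0.npz"); p=s["p"];X=s["X"];hsv=cv2.cvtColor(p,cv2.COLOR_BGR2HSV); q=X[...,:2]@M;z=X[...,2];print("w0")
w=(hsv[...,1]<60)&(hsv[...,2]>110)
for k,m in(("rest",w&(abs(q[...,0]-.49)<.04)&(abs(z-.032)<.004)),("bed",w&(abs(q[...,0]-.565)<.015)&(abs(z-.04)<.004)),("pin",((hsv[...,0]<4)|(hsv[...,0]>165))&(hsv[...,1]>120)&(abs(q[...,0]-.5965)<.02)&(z>.07))):
    Q=np.c_[q[m],z[m]]; print(k,len(Q),np.percentile(Q,[2,50,98],axis=0)*1000)
E
```

```text
tcp q [0.4215 0.084 ] 0.12717155320796716
scene
   bladetop 282 [[450.2, 62.7, 115.5], [489.4, 82.0, 118.8], [528.4, 101.4, 121.8]] ((488.8812255859375, 82.39151000976562), (83.74646759033203, 40.4497184753418), 0.5718253254890442)
   handletop 84 [[387.5, 71.8, 132.1], [424.6, 83.0, 133.7], [453.0, 92.5, 136.7]] ((417.925048828125, 83.9127197265625), (20.564603805541992, 73.49677276611328), 80.0342788696289)
   resttop 57 [[464.8, 75.5, 29.3], [483.9, 80.8, 31.9], [527.4, 90.9, 34.7]] ((494.71734619140625, 83.39750671386719), (65.91490173339844, 16.056720733642578), 0.13853485882282257)
   slope 249 [[582.5, 33.2, 67.8], [653.4, 71.3, 108.8], [686.4, 130.7, 121.9]] ((633.880615234375, 82.97836303710938), (107.77008056640625, 99.93096160888672), 0.1584988832473755)
   knob 288 [[602.2, 63.1, 99.8], [628.4, 81.8, 115.2], [646.0, 100.6, 133.7]] ((625.9310302734375, 77.31613159179688), (50.39031219482422, 38.330867767333984), 41.834815979003906)
side
   bladetop 411 [[450.5, 63.2, 116.0], [486.5, 79.5, 119.0], [524.4, 103.9, 120.9]] ((486.2179870605469, 83.43152618408203), (43.886054992
[... 547 characters left out ...]
61, 21.99235725402832), 88.4505844116211)
   slope 1105 [[579.4, 33.8, 67.1], [627.6, 60.2, 93.8], [675.3, 130.8, 121.2]] ((627.9503173828125, 84.72097778320312), (108.0948486328125, 106.0275650024414), 0.5281330943107605)
   knob 417 [[595.0, 61.2, 87.2], [616.8, 75.1, 110.1], [640.5, 93.6, 133.7]] ((619.115966796875, 78.4703369140625), (39.35144805908203, 46.69476318359375), 68.68238830566406)
w0
rest 1052 [[463.9295  77.2527  29.2831]
 [496.2365  85.6119  32.717 ]
 [528.7945  93.0547  34.3657]]
bed 1457 [[551.3903  36.4772  36.2894]
 [561.7948  88.491   40.4191]
 [571.0097 133.9217  42.1931]]
pin 90 [[590.2033  79.1418  84.4381]
 [594.4524  84.4608  87.6381]
 [598.411   88.9307  89.1463]]
```

Within the same images the blade sits about 1 mm right of the dock axis, and both are aligned. I'll lower it and slide forward partway.

Call:
{"name": "apply_moves", "arguments": {"deltas": "0 0.03 0.5 0;0 0 0.6 0;0 0 0.5 0;0 0 0.2 0;0 0 0.03 0;0 0 0 0;-0.2 0 0 0;-0.3 0 0 0;-0.3 0 0 0;-0.2 0 0 0;-0.2 0 0 0;-0.1 0 0 0;-0.1 0 0 0;-0.1 0 0 0;0 0 0 0;0 0 0 0"}}

```text
time: 9.05
tool_pos: [0.489, -0.0039, 0.0542]
orientation: [-3.142, -0.0, 2.956]
ft_force: [0.7, 0.2, -1.0]
grip_width: 0.0216
gripper_force: 30.0
```

```bash
python3 - <<'E'
from tip import *
th=-.185; M=np.array([[np.cos(th),-np.sin(th)],[np.sin(th),np.cos(th)]])
s=ctrl.state();print(np.array(s["tool_pos"])[:2]@M,s["tool_pos"][2],s["orientation"],s["ft_force"],s["torque"])
p,d,c=grab("side"); cv2.imwrite("pics/c3.png",cv2.resize(p[190:330,200:400],(800,560),interpolation=2))
E
```

```text
[0.4814 0.0861] 0.05420946437264247 [-3.1415 -0.0002  2.9558] [ 0.6519  0.2003 -1.0076] [ 0.1026 -0.0517  0.0313]
```

View pics/c3.png

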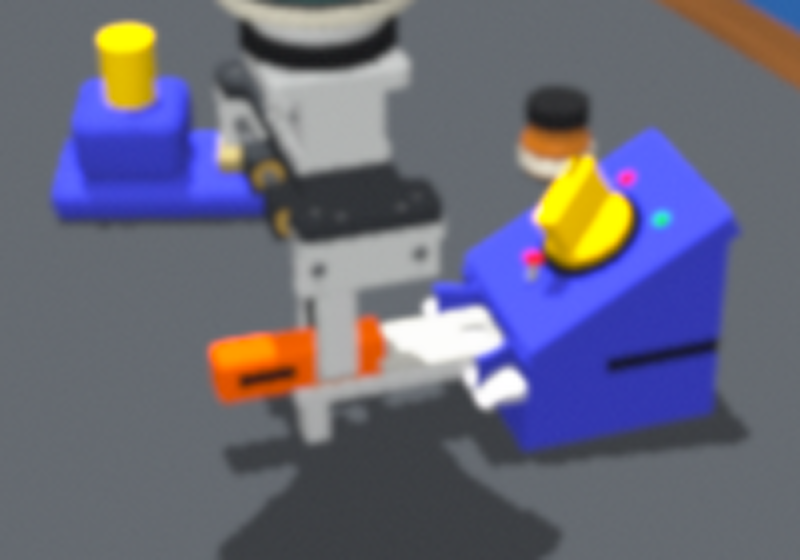

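The close-up shows the blade entering the slot at (495,330), level over the rest, with no contact force. I'll continue.

Call:
{"name": "apply_moves", "arguments": {"deltas": "-0.1 -0.02 0 0;-0.1 0 0 0;-0.1 0 0 0;-0.1 0 0 0;-0.1 0 0 0;-0.1 0 0 0;0 0 0 0;0 0 0 0"}}

```text
time: 9.9
tool_pos: [0.5125, -0.0091, 0.0542]
orientation: [-3.142, -0.0, 2.956]
ft_force: [0.0, 0.5, -1.6]
grip_width: 0.0218
gripper_force: 30.0
```

Call:
{"name": "apply_moves", "arguments": {"deltas": "-0.05 0 0 0;-0.05 0 0 0;-0.05 0 0 0;0 0 0 0"}}

```text
time: 10.3
tool_pos: [0.5187, -0.0103, 0.0542]
orientation: [3.142, 0.0, 2.956]
ft_force: [-0.6, -0.4, -2.1]
grip_width: 0.0223
gripper_force: 30.0
```

Call:
{"name": "apply_moves", "arguments": {"deltas": "-0.04 0 0 0;-0.04 0 0 0;0 0 0 0;0 0 0 0"}}

```text
time: 10.7
tool_pos: [0.5199, -0.0105, 0.0537]
orientation: [-3.141, -0.004, 2.956]
ft_force: [-10.0, 2.6, 1.1]
grip_width: 0.0218
gripper_force: 30.0
```

Call:
{"name": "apply_moves", "arguments": {"deltas": "-0.05 0 0 0;-0.05 0 0 0;0 0 0 0"}}

```text
time: 11.0
tool_pos: [0.5215, -0.0109, 0.0528]
orientation: [-3.14, -0.008, 2.957]
ft_force: [-20.3, 4.5, 2.1]
grip_width: 0.0221
gripper_force: 30.0
```

It's home, with 20 N against the slot's back. I'll lower it onto the bed while still pressing, then release.

Call:
{"name": "apply_moves", "arguments": {"deltas": "0 0 0.04 0;0 0 0.04 0;0 0 0 0;0 0 0 0"}}

```text
time: 11.4
tool_pos: [0.5232, -0.0112, 0.0511]
orientation: [-3.14, -0.005, 2.956]
ft_force: [-20.0, 2.5, 23.1]
grip_width: 0.0222
gripper_force: 30.0
```

Call:
{"name": "apply_moves", "arguments": {"deltas": "0.02 0 0 0;0 0 0 0;0 0 0 0;0 0 0 0;0 0 0 0;0 0 0 0", "gripper": -0.2}}

```text
time: 12.0
tool_pos: [0.5248, -0.0115, 0.051]
orientation: [-3.142, 0.0, 2.956]
ft_force: [0.7, 0.0, -0.6]
grip_width: 0.0381
gripper_force: 0.0
```

```bash
python3 - <<'E'
from tip import *
th=-.185; M=np.array([[np.cos(th),-np.sin(th)],[np.sin(th),np.cos(th)]])
s=ctrl.state();print(np.array(s["tool_pos"])[:2]@M,s["tool_pos"],s["ft_force"],s["grip_width"])
for n in("scene","side","wrist"):
    p,d,c=grab(n,n+"4.png"); X=cloud(d,c); hsv=cv2.cvtColor(p,cv2.COLOR_BGR2HSV); q=X[...,:2]@M; z=X[...,2]
    m=(cv2.inRange(hsv,(4,150,80),(18,255,255))>0)&(abs(q[...,1]-.084)<.03)&(abs(q[...,0]-.50)<.08)&(z>.052)&(z<.064)
    Q=np.c_[q[m],z[m]]
    if len(Q)>15: print(n,len(Q),(np.percentile(Q,[1,50,99],axis=0)*1000).round(1).tolist(),cv2.minAreaRect((Q[:,:2]*1000).astype(np.float32)))
cv2.imwrite("pics/c4.png",cv2.resize(cv2.imread("pics/side4.png")[190:330,200:400],(800,560),interpolation=2))
E
```

```text
[0.518  0.0853] [ 0.5248 -0.0115  0.051 ] [ 0.6895  0.04   -0.5661] 0.03806508816733667
scene 89 [[454.1, 72.4, 52.9], [499.3, 77.9, 57.1], [543.9, 93.4, 60.7]] ((499.2339782714844, 82.8270492553711), (20.883209228515625, 91.58329010009766), 89.61520385742188)
side 220 [[452.4, 72.4, 52.2], [483.8, 79.0, 57.5], [537.8, 94.5, 60.0]] ((495.1571350097656, 86.22601318359375), (86.61541748046875, 32.29646682739258), 5.366549491882324)
wrist 4648 [[453.0, 73.6, 54.5], [509.3, 84.6, 58.5], [540.4, 95.1, 60.1]] ((497.0533447265625, 84.33053588867188), (21.989355087280273, 88.93838500976562), 89.910888671875)
```

View pics/c4.png

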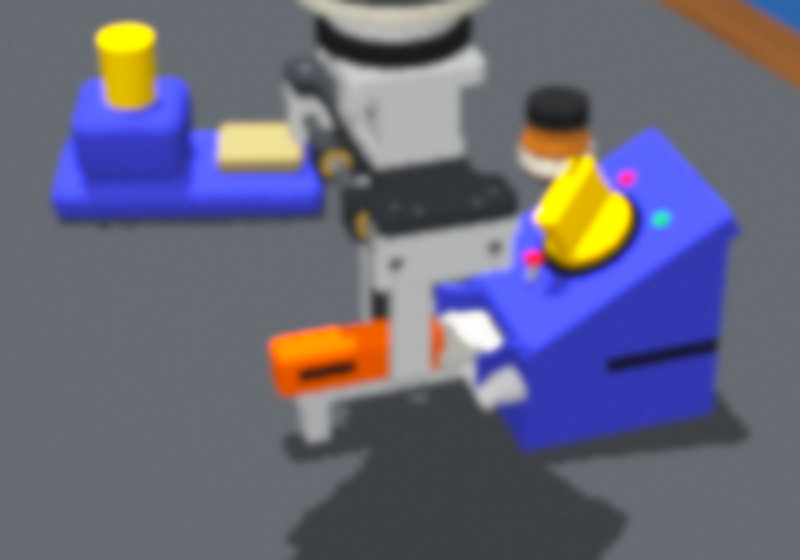

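The close-up shows the scraper lying on the rest with its blade in the slot and the fingers open (orange at (330,355)). The wrist camera puts the tip at q≈617 mm, against about 618 for home. I'll rise clear and measure the knob from the stored depth.

Call:
{"name": "apply_moves", "arguments": {"deltas": "0 0 -0.2 0;0 0 -0.5 0;0 0 -0.8 0;0 0 -0.8 0;0 0 -0.7 0;0 0 0 0"}}

```text
time: 12.75
tool_pos: [0.5265, -0.0113, 0.1751]
orientation: [3.141, 0.006, 2.956]
ft_force: [-0.3, 0.9, -0.4]
grip_width: 0.0374
gripper_force: 0.0
```

```bash
cat > knob.py <<'E'
from tip import *
th=-.185; M=np.array([[np.cos(th),-np.sin(th)],[np.sin(th),np.cos(th)]])
def knob(p,X,tag):
    hsv=cv2.cvtColor(p,cv2.COLOR_BGR2HSV)
    q=X[...,:2]@M-np.array([.629,.0845]); P=np.dstack([q,X[...,2]]) # dock frame
    B=np.array([[np.cos(np.pi/6),0,.5],[0,1,0],[-.5,0,np.cos(np.pi/6)]]).T # rows: e1 upslope,left,normal
    B=np.array([[np.cos(np.pi/6),0,.5],[0,1,0],[-.5,0,np.cos(np.pi/6)]])
    S=(P-np.array([0,0,.062+.055*.577]))@B.T   # u upslope, v left, h
    y=(cv2.inRange(hsv,(20,150,80),(36,255,255))>0)&(abs(S[...,0])<.06)&(abs(S[...,1])<.05)&(S[...,2]>0)&(S[...,2]<.05)
    bl=(cv2.inRange(hsv,(110,120,60),(130,255,255))>0)&(abs(S[...,0])<.05)&(abs(S[...,1])<.045)&(abs(S[...,2])<.01)
    print(tag,"face h med",np.median(S[bl][:,2])*1000)
    D=S[y&(S[...,2]<.013)]; T=S[y&(S[...,2]>.031)]; A=S[y&(S[...,2]>.018)]
    for k,Q in(("disc",D),("top",T),("bar",A)):
        if len(Q)>10: print(k,len(Q),cv2.minAreaRect((Q[:,:2]*1000).astype(np.float32)),np.percentile(Q,[1,99],axis=0).round(4).tolist())
    if len(D)>20: print("circ",cv2.minEnclosingCircle((D[:,:2]*1000).astype(np.float32)))
    r=((hsv[...,0]<4)|(hsv[...,0]>165))&(hsv[...,1]>120)&(abs(S[...,1])<.02)&(abs(S[...,0]+.035)<.02)
    if r.sum()>3: print("pin",S[r].mean(0),S[r][:,2].max())
E
python3 - <<'E'
from knob import *
s=np.load("w0.npz"); knob(s["p"],s["X"],"w0")
for n in("scene","side","wrist"):
    p,d,c=grab(n); knob(p,cloud(d,c),n)
E
```

```text
w0 face h med 1.439294799928461
disc 1375 ((0.4371652603149414, -0.9680290222167969), (46.82349395751953, 49.67536926269531), 23.131446838378906) [[-0.0225, -0.0262, 0.0039], [0.0229, 0.0232, 0.012]]
top 826 ((0.34439849853515625, 0.5147323608398438), (45.07099151611328, 14.178675651550293), 33.97123718261719) [[-0.0187, -0.0151, 0.0319], [0.0211, 0.0173, 0.0397]]
bar 1005 ((0.3571968078613281, 0.5233535766601562), (45.10185623168945, 14.178675651550293), 33.97123718261719) [[-0.0184, -0.0147, 0.0189], [0.0214, 0.0175, 0.0396]]
circ ((-0.44069555401802063, -2.465122699737549), 26.433002471923828)
pin [-0.0331 -0.0001  0.0119] 0.014606585374598906
scene face h med 0.5957740468758163
disc 99 ((8.5332670211792, -4.089027404785156), (47.37934112548828, 36.92759323120117), 61.83152389526367) [[-0.0142, -0.0246, 0.0032], [0.0262, 0.0185, 0.0129]]
top 63 ((2.116802215576172, -1.6925582885742188), (45.32727813720703, 15.300468444824219), 32.10920333862305) [[-0.0159, -0.0176, 0.0312], [0.0236, 0.0148, 0.0388]]
bar 160 ((1.3217668533325195, -1.5349311828613281), (49.105411529541016, 17.654623
[... 769 characters left out ...]
34  -0.0014  0.0103] 0.013616869828304179
wrist face h med 1.4694275133349952
disc 664 ((-1.4611854553222656, -3.307415008544922), (42.482940673828125, 48.66360855102539), 63.037540435791016) [[-0.0238, -0.0223, 0.0043], [0.0243, 0.0213, 0.0121]]
top 435 ((-1.022191047668457, -0.7671585083007812), (45.664306640625, 13.988747596740723), 34.097171783447266) [[-0.0223, -0.0175, 0.0322], [0.0198, 0.0124, 0.0401]]
bar 476 ((-1.0318002700805664, -0.7736606597900391), (45.68751525878906, 13.988747596740723), 34.097171783447266) [[-0.0227, -0.0175, 0.0193], [0.0198, 0.0122, 0.0401]]
circ ((2.0388100147247314, -0.5938633680343628), 26.641742706298828)
pin [-0.0332 -0.0004  0.0161] 0.30729413842631303
```

Knob axis found at the centre of the sloping face: bar at +34° (open), 45×14 mm, and the pin still up. Plan: close the fingers, place them left of the bar's upper end, and push right until it snaps over.

Call:
{"name": "apply_moves", "arguments": {"deltas": "-0.1 0.2 0 0;-0.4 0.3 0 0;-0.6 0.3 0 0;-0.7 0.12 0 0;-0.6 0 0 0;-0.4 0 0 0;-0.11 0 0 0;0 0 0 0;0 0 0 0", "gripper": -1}}

```text
time: 13.8
tool_pos: [0.6452, 0.0037, 0.1706]
orientation: [-3.142, -0.001, 2.956]
ft_force: [0.6, -0.5, -0.5]
grip_width: 0.0007
gripper_force: 0.0
```

```bash
cat > st.py <<'E'
from knob import *
s=ctrl.state(); t=np.array(s["tool_pos"]); print("dock x,v",(t[:2]@M-np.array([.629,.0845]))*1000,"tipz",(t[2]-.014)*1000,s["orientation"],s["ft_force"],s["grip_width"],s["joints"])
E
python3 st.py
```

```text
dock x,v [ 4.522  37.8289] tipz 156.6167697520513 [-3.1415 -0.001   2.9562] [ 0.6225 -0.5347 -0.5209] 0.0007266444416755502 [ 0.1383  0.5137 -0.2646  1.5978  0.1484  1.0509  1.2177]
```

Call:
{"name": "apply_moves", "arguments": {"deltas": "-0.05 0 0.3 0;0 0 0.4 0;0 0 0.2 0;0 0 0.09 0;0 0 0 0;0 -0.1 0 0;0 -0.1 0 0;0 -0.08 0 0;0 -0.08 0 0;0 -0.08 0 0;0 0 0 0"}}

```text
time: 14.9
tool_pos: [0.6477, -0.0121, 0.1336]
orientation: [3.137, 0.007, 2.957]
ft_force: [13.2, 11.7, 3.7]
grip_width: 0.0008
gripper_force: 8.4
```

```bash
python3 st.py; python3 - <<'E'
from knob import *
p,d,c=grab("side"); knob(p,cloud(d,c),"side")
E
```

```text
dock x,v [ 9.8252 22.7422] tipz 119.56733320513506 [3.137  0.0067 2.9572] [13.1898 11.7402  3.6672] 0.0007671644894768311 [ 0.1587  0.5529 -0.2571  1.6271  0.1587  0.9745  1.2365]
side face h med 1.2715529889847124
disc 184 ((-2.686552047729492, -11.321008682250977), (32.88528060913086, 49.97978210449219), 87.510498046875) [[-0.0262, -0.0256, 0.0027], [0.0216, 0.004, 0.0126]]
top 126 ((-2.1708736419677734, -0.7316150665283203), (44.990047454833984, 17.411470413208008), 21.095199584960938) [[-0.0223, -0.0154, 0.0311], [0.0178, 0.0096, 0.0402]]
bar 220 ((-2.1753883361816406, -0.7342910766601562), (45.03092575073242, 17.495702743530273), 21.417680740356445) [[-0.0224, -0.0157, 0.0182], [0.0177, 0.0085, 0.04]]
circ ((-2.6163530349731445, -2.573314666748047), 25.4154052734375)
pin [-0.0344 -0.0022  0.0098] 0.013619406039046702
```

The bar is turning (30° to 21°). I'll keep pushing.

Call:
{"name": "apply_moves", "arguments": {"deltas": "0.03 -0.06 0 0;0 -0.06 0 0;0 -0.06 0 0;0 -0.06 0 0;0 0 0 0"}}

```text
time: 15.45
tool_pos: [0.6481, -0.0242, 0.1357]
orientation: [3.139, 0.015, 2.956]
ft_force: [29.8, -4.1, 10.3]
grip_width: 0.0006
gripper_force: 14.3
```

```bash
python3 st.py; python3 - <<'E'
from knob import *
p,d,c=grab("side"); knob(p,cloud(d,c),"side")
E
```

```text
dock x,v [12.5334 10.9096] tipz 121.69357573113597 [3.1389 0.0152 2.9555] [29.7783 -4.0832 10.3072] 0.0006487641146698867 [ 0.1739  0.5473 -0.2537  1.6306  0.1601  0.9685  1.2516]
side face h med 1.3537757984964158
disc 186 ((-4.532733917236328, -11.242109298706055), (31.6229305267334, 50.13877868652344), 80.07209014892578) [[-0.0267, -0.0254, 0.0028], [0.0205, 0.0018, 0.0127]]
top 124 ((-2.488801956176758, -0.9061641693115234), (15.922955513000488, 43.057376861572266), 82.45806884765625) [[-0.0234, -0.0105, 0.0313], [0.018, 0.0078, 0.0403]]
bar 224 ((-2.2743377685546875, -1.5187034606933594), (16.67523956298828, 43.97010040283203), 80.79771423339844) [[-0.0231, -0.0103, 0.0184], [0.018, 0.0077, 0.0401]]
circ ((-2.536724805831909, -2.683034896850586), 25.566389083862305)
pin [-0.04   -0.0028  0.0067] 0.008002340983178945
```

The bar is now at about −8°, past the detent, and it pulls the finger to the right. The finger is just wedged on its end, so I'll ease off upslope and up.

Call:
{"name": "apply_moves", "arguments": {"deltas": "-0.1 0 0 0;-0.15 0 -0.1 0;-0.1 0 -0.2 0;0 0 -0.4 0;0 0 -0.4 0;0 0 0 0;0 0 0 0"}}

```text
time: 16.2
tool_pos: [0.6555, -0.0262, 0.1762]
orientation: [-3.142, 0.001, 2.956]
ft_force: [0.1, 0.4, -0.7]
grip_width: 0.0003
gripper_force: 0.0
```

```bash
python3 st.py; python3 - <<'E'
from knob import *
for n in("side","scene","wrist"):
    p,d,c=grab(n); X=cloud(d,c); knob(p,X,n)
    hsv=cv2.cvtColor(p,cv2.COLOR_BGR2HSV); q=X[...,:2]@M; z=X[...,2]
    m=(cv2.inRange(hsv,(4,150,80),(18,255,255))>0)&(abs(q[...,1]-.084)<.03)&(abs(q[...,0]-.50)<.08)&(z>.052)&(z<.064)
    Q=np.c_[q[m],z[m]]
    if len(Q)>15: print("handle",len(Q),(np.percentile(Q,[1,50,99],axis=0)*1000).round(1).tolist())
E
```

```text
dock x,v [20.1622 10.3174] tipz 162.22790381304884 [-3.1416  0.001   2.9559] [ 0.1189  0.4157 -0.6638] 0.00034856176775447853 [ 0.1772  0.5251 -0.2582  1.5649  0.1467  1.0696  1.2668]
side face h med 1.3522077712754605
disc 181 ((-4.837945938110352, -10.598941802978516), (30.72868537902832, 49.303836822509766), 76.35702514648438) [[-0.0267, -0.025, 0.0027], [0.0206, 0.0058, 0.0128]]
top 123 ((-1.6797256469726562, -1.4487743377685547), (15.710585594177246, 44.73830795288086), 52.201446533203125) [[-0.0224, -0.0169, 0.0316], [0.0155, 0.0149, 0.0403]]
bar 220 ((-1.428685188293457, -1.712554931640625), (15.724964141845703, 45.41923522949219), 52.01844787597656) [[-0.0219, -0.018, 0.019], [0.0163, 0.0146, 0.0402]]
circ ((-2.5884876251220703, -1.3312034606933594), 25.33144760131836)
handle 310 [[452.5, 72.2, 52.5], [493.3, 79.5, 57.7], [536.2, 94.8, 60.1]]
scene face h med 0.5687123955057558
disc 91 ((10.27794075012207, -2.3507137298583984), (33.59298324584961, 44.024009704589844), 13.40912914276123) [[-0.0099, -0.0244, 0.0034], [0.0271, 0.0178, 0.0126]]
top 49 ((2.3264598846435547, -0.978
[... 476 characters left out ...]
sc 1857 ((-0.7805576324462891, -0.4354743957519531), (48.14591598510742, 48.51713943481445), 81.0512924194336) [[-0.0224, -0.0235, 0.004], [0.0229, 0.0228, 0.0121]]
top 1528 ((-0.21993637084960938, -0.9745998382568359), (14.440509796142578, 45.218746185302734), 55.314735412597656) [[-0.0194, -0.0168, 0.0317], [0.0206, 0.0154, 0.0399]]
bar 1825 ((-0.20858001708984375, -0.9824600219726562), (14.440509796142578, 45.246376037597656), 55.314735412597656) [[-0.0191, -0.0171, 0.0188], [0.021, 0.016, 0.0399]]
circ ((-2.372896432876587, 0.9834258556365967), 26.475215911865234)
pin [-0.0393 -0.0006  0.0032] 0.005686478372931561
handle 830 [[473.5, 73.4, 54.1], [506.6, 76.5, 57.4], [542.5, 94.8, 59.9]]
```

The knob is at −34.7°, which is locked. The pin has dropped about 10 mm through the blade, the handle hasn't moved, and the robot is clear. Rising a little and handing in.

Call:
{"name": "apply_moves", "arguments": {"deltas": "0 0 -0.5 0;0 0 -0.5 0;0 0 0 0;0 0 0 0;0 0 0 0"}}

```text
time: 16.85
tool_pos: [0.655, -0.0263, 0.2143]
orientation: [-3.141, -0.002, 2.956]
ft_force: [0.2, -0.2, -0.4]
grip_width: 0.0002
gripper_force: 0.0
```

```bash
python3 -c "
from cell import ctrl
print(ctrl.job_done())"
```

```text
the job is handed in; nothing more can be done
None
```

The scraper is docked with its blade home as measured, the knob is locked (about 1.2 rad, pin down), the arm went nowhere near the spool, jar or stand, and the job was handed in after about 17 s; no verdict came back.

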